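# Reverse the battery pack in its charging dock

### The job

The blue battery pack was put into the charging dock backwards, so it stops short with its forked copper contacts sticking out. Slide it all the way out of the dock, turn it end for end, and slide it back in with the contacts first, pushing it fully home against the stop. Leave the copper nozzle, the yellow fuse carton, the red pliers and the black marker where they are.

Things in the scene. Friction and masses are not known exactly. Their poses are not given: they have to be found in the camera images.
- dock: Dock fixed to the bench: aluminium sleeve 50 mm high with an open mouth, and a black housing behind it (x 50 to 130 mm, 58 mm high); 102 mm wide over bolt flanges. Origin on the bench under the sleeve's middle; x runs level along the sleeve from mouth (x -50 mm) inward to the stop (x +50 mm), z up. Inside 51 mm wide; floor 4 mm, roof 46 mm above the bench.
- dock_mouth (a point): Centre of the mouth, at floor height, at the tips of the lips. The last 13 mm of walls and roof flare outward (about 70 mm over the lips); a low ramp, rising from the bench to the floor, reaches 12 mm out in front. The lips' flare forgives a few mm; in the sleeve there is 2.5 mm of play each side and 8 mm above the pack.
- dock_stop (a point): Foot of the sleeve's back wall (the stop), at floor height. From this wall a black contact tongue, 34 mm long, 14 mm wide, 10 to 32 mm above the bench, points to the mouth: it fits into the pack's fork, but blocks the pack's black end. (High above the bench a machine beam runs sideways at world x = 0.58 m and beyond, its underside 0.55 m up: keep the arm low.)
- pack: Loose battery pack, 110 x 46 x 34 mm, about 0.16 kg: blue, copper fork (contacts) at one end, black ribbed cap at the other. Origin centred in its underside; x along its length to the contact end, z up. Starts upright on the sleeve floor, backwards, contact end 44 to 50 mm out of the mouth. Plain sliding friction of a few N at most, no catch.
- pack_contact_end (a point): Centre of the copper contact end face, 55 mm from the pack's middle, 17 mm above its underside. The fork is 36 mm deep: two copper cheeks 12 mm thick, 22 mm apart, joined by a 5 mm floor; it can be gripped across the cheeks (46 mm).
- pack_black_end (a point): Centre of the black end face, 55 mm from the pack's middle, 17 mm above its underside. With the pack fully home this face still stands 10 mm out of the mouth, so the last 25 to 30 mm are easiest done by pushing on it with shut fingers.
- nozzle: Copper welding nozzle, 26 mm across, standing 32 mm high, loose; origin under its centre. A bystander.
- fuses: Small yellow and white carton, 58 x 75 x 30 mm, loose; origin under its centre. A bystander.
- pliers: Red-handled needle-nose pliers, 153 x 50 x 13 mm, lying loose, long side along its x; origin under its centre. A bystander.
- marker: Black marker pen, 128 x 15 x 15 mm, lying loose along its x; origin under its centre. A bystander.
Not all that is in view belongs to the job. Of the things that look like the pack, the smaller one is meant.

How it is judged:
By the outcome, as a careful person would: the job done as asked, in the order asked, and still so for the second after the job is handed in, with the robot touching nothing.
It also fails if it takes over 69 s, if anything falls off the work surface, if the arm or the gripper's body presses on something with over 40 N, if the wrist force passes 120 N, or if a joint passes its speed limit or range.

### The arm

A 6-joint arm with a two-finger parallel gripper is mounted at the origin on a cart in front of the work surface, level with it; the furniture and walls round the work are solid. World frame = base frame: x ahead of the robot, y to its left, z up, the work surface at z = 0. Lengths are in m, angles in rad, forces in N, time in s.
With the tool pointing down it reaches from about 0.275 to 0.75 m from the base axis. Payload 10.2 kg.
Tool frame: the origin (TCP) lies between the finger pads; the fingertips stand 25 mm ahead of it and the grasp point (between the pads) lies 6 mm ahead of it; z points along the fingers, y is the direction in which the jaws open and shut (so a half turn about z gives the same grasp; the last joint's range is limited). The gripper opens to 88 mm and grips with 3 to 60 N. Pads are 18 mm wide; open, the fingers measure 123 mm over their backs; the gripper's body (75 mm by 187 mm) begins 45 mm behind the grasp point.
Start: joints at [-1.399, 0.313, 1.498, -0, 1.331, -0.223], TCP at [0.202, -0.485, 0.264] pointing down, gripper open.
Joint ranges: [-2.94, 2.94], [-0.97, 2.17], [0.19, 2.56], [-1.23, 4.37], [0.02, 3.11], [-2.88, 2.88]. Speed limits (rad/s): [2.39, 2.39, 3.01, 3.14, 3.14, 3.14].

### API

Orientations are given as a 3x3 rotation matrix whose columns are the frame's x, y, z axes.
In Python, from workcell import bot gives the robot as it stands.
- The arm moves only by the tool step_arm, never from a script. Its argument "rows" is a list of rows, each an object of numbers: "gripper": the finger opening in m, from 0 to 0.0881; "x", "y", "z": the shift along the tool's x, y, z in m; "twist": the turn about the tool's z in degrees. A call has 1 to 8 rows; each row shifts and turns the commanded pose from where the row before left it, along the tool's axes as they then stand; what a row does not reach is not made up. A row lasts 1/10 s, in which the tool goes at most 50 mm and 8.59 degrees, less where a joint would pass 70% of its speed; a pose out of reach is approached as far as the arm can. A call with a gripper value outside its range is refused whole. The fingers move at their own pace and stop on an object; the grip force is fixed at half the most. Time passes only in rows, so rows that do not move let the fingers close. It gives the time, the measured TCP pose, the force and the opening at its end, in the units of the state.
- bot.get_state(): the state, without advancing time (a new reading comes with each control period).
- bot.camera(name): name is "side" or "top"; returns (picture, depth): 420x560x3 uint8, blue, green, red; 420x560 float32, m along the optical axis (not along the pixel's ray), 0 where there is no reading.
- bot.camera_info(name): a dict with "fx", "fy", "cx", "cy" (pixels), "dist_coeffs" ([k1, k2, p1, p2, k3] as OpenCV has them; the pictures are not rectified), "world_from_camera" (4x4, takes a point from camera to world coordinates). Camera axes: x right, y down, z forward; pixel columns grow to the right and rows downward; lengths in m; the calibration is good to about 2 mm. A picture is of the moment at which its call begins. camera_info takes no time and is no camera call.
- bot.finish_job(): hands the job in, once; it reports no verdict.
The state is a dict: "t": time; "joint_positions": joint angles; "joint_vel": joint speeds; "joint_efforts": joint torques, N m; "tool_pos": TCP position; "ee_rot": TCP orientation; "ft_force": force on the tool from outside, world axes, zero at the start; "torque": the same for the moment, N m; "gripper_width": finger opening in m.
Only numpy, scipy, OpenCV 4.12 (cv2) and the standard library are available. Lean on these libraries where they do the work, as an engineer would, in place of code of your own. Each camera call takes 0.05 s, during which the arm holds its last target.

## Working session

There is one attempt and no reset: what is moved stays moved. The work goes in short steps, Python scripts to look and compute and a tool call to move; the robot and the scene stay as the last step left them, time stands still between calls to the robot, and variables do not carry over. Pictures are saved under pics/ and viewed, and the job is handed in when it is done.

Besides the shell and the picture viewer there is one more tool, called after "Call:" as a command line: name --argument value ..., lists and objects as JSON in quotes. step_arm: Moves the arm, as the interface text tells. Its arguments: {"type":"object","properties":{"rows":{"type":"array"}},"required":["rows"]}

```bash
mkdir -p pics; cat > h.py <<'E'
import numpy as np, cv2
from workcell import bot
def grab(n,fn):
    p,d=bot.camera(n); cv2.imwrite(f'pics/{fn}.png',p); np.save(f'pics/{fn}.npy',d); return p,d
def pts(n,d):
    i=bot.camera_info(n); K=np.array([[i['fx'],0,i['cx']],[0,i['fy'],i['cy']],[0,0,1]])
    h,w=d.shape; u,v=np.meshgrid(np.arange(w),np.arange(h))
    uv=np.stack([u,v],-1).reshape(-1,1,2).astype(np.float64)
    n_=cv2.undistortPoints(uv,K,np.array(i['dist_coeffs'],float)).reshape(h,w,2)
    P=np.concatenate([n_*d[...,None],d[...,None],np.ones_like(d)[...,None]],-1)
    return (P@np.array(i['world_from_camera']).T)[...,:3]
E
python3 - <<'E'
from h import *
for n in('top','side'):
    grab(n,n+'0')
    print(n,np.round(bot.camera_info(n)['world_from_camera'],3).tolist())
s=bot.get_state();print(s['t'],s['tool_pos'],np.round(s['ee_rot'],3).tolist(),s['gripper_width'],s['ft_force'])
E
```

```text
top [[-0.009, -0.989, 0.149, 0.328], [-1.0, 0.009, -0.003, -0.0], [0.001, -0.149, -0.989, 1.523], [0.0, 0.0, 0.0, 1.0]]
side [[-0.966, -0.104, 0.236, 0.242], [-0.258, 0.372, -0.892, 1.109], [0.005, -0.922, -0.386, 0.543], [0.0, 0.0, 0.0, 1.0]]
0.1 [ 0.20188018 -0.48443354  0.26324959] [[0.923, 0.385, -0.0], [0.385, -0.923, 0.001], [0.0, -0.001, -1.0]] 0.0879301276926364 [-0.86585471  0.31498868  0.1851494 ]
```

View pics/top0.png

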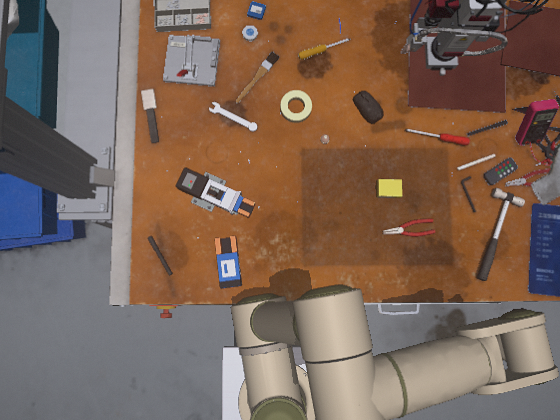

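View pics/side0.png

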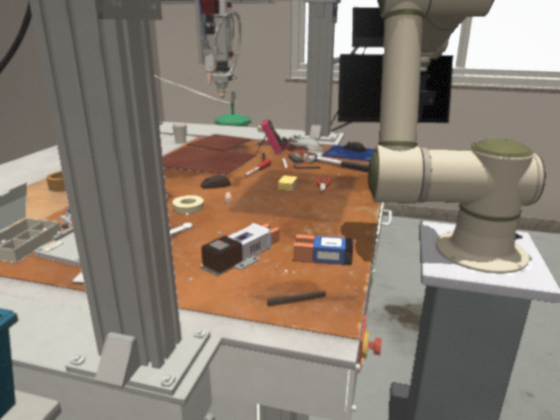

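```bash
python3 - <<'E'
from h import *
p=cv2.imread('pics/top0.png');d=np.load('pics/top0.npy')
c=p[155:295,165:275];cv2.imwrite('pics/c0.png',cv2.resize(c,None,fx=5,fy=4.2,interpolation=cv2.INTER_CUBIC)[:600])
P=pts('top',d);np.save('pics/P.npy',P)
print('bench z',[P[v,u].round(4).tolist() for u,v in[(200,130),(280,200),(180,270),(300,280),(270,240)]])
for nm,(u0,u1,v0,v1),lo in [('dock/pack',(172,262,160,222),.025),('big',(208,250,230,292),.02)]:
    Q=P[v0:v1,u0:u1].reshape(-1,3); Q=Q[(Q[:,2]>lo)&(Q[:,2]<.1)]
    print(nm,len(Q),Q.min(0),Q.max(0),cv2.minAreaRect((Q[:,:2]*1000).astype(np.float32)))
p3=p[160:222,172:262].astype(int);Z=P[160:222,172:262]
b,g,r=p3[...,0],p3[...,1],p3[...,2]
hsv=cv2.cvtColor(p[160:222,172:262],cv2.COLOR_BGR2HSV)
blue=(hsv[...,0]>95)&(hsv[...,0]<125)&(hsv[...,1]>130)
print('blue',blue.sum(),Z[blue].mean(0),np.percentile(Z[blue],[5,95],axis=0))
for v in range(0,62,2): print(' '.join('%3d'%(1000*z) if z>0.005 else '  .' for z in Z[v,::3,2]))
E
```

```text
bench z [[0.7901, 0.2312, 0.0042], [0.5737, -0.009, 0.0008], [0.3697, 0.2846, -0.0], [0.3378, -0.0649, 0.0016], [0.4549, 0.0215, 0.002]]
dock/pack 1509 [0.52196838 0.06656845 0.02538923] [0.66537178 0.29252098 0.0687394 ] ((589.110107421875, 178.0496368408203), (227.30364990234375, 67.42577362060547), 64.87952423095703)
big 957 [0.31979502 0.10403553 0.02033227] [0.466812   0.17842705 0.05384058] ((392.63726806640625, 142.2993621826172), (144.61355590820312, 61.710960388183594), 6.651625633239746)
blue 74 [0.56246548 0.11937686 0.0384597 ] [[0.54270506 0.10392629 0.03196723]
 [0.58155335 0.15921409 0.04408275]]
  .   .   .   .   .   .   .   .   .   .   .   .   .   .   .   .   .   .   .   .   .   .   .   .   .   .   .   .   .   .
  .   .   5   .   .   .   .   .   .   .   .   .   .   5   .   5   .   .   .   7   .   .   .   .   .   .   .   .   .   .
  .   .   .   .   .   .   .   .   .   .   .   .   .   .   5   .   .   .   .   .   .   .   .   5   .   .   .   .   9   .
  .   .   .   .   5   .   .   .   .   .   .   .   .   .   .   .   .   .   .   .   .   .   .   .   .   .   .   5   .   .
 
[... 2540 characters left out ...]
  .   .   .   .   .   .   .   .   .   .   .   .   .   .  45   7  31  36  39  38  11   .   .   .   5
1522   5   .   9   .   .   5   .   .   .   .   .   .   .   .   .   .   .   .   .   .   .  23  41  29  37  10   .   .   .
  .   .   .   .   .   .   .   .   .   .   .   .   .   .   .   .   .   .   .   .   9   .   .   .  38  33   .   .   .   .
  .   .   .   .   .   .   6   .   .   .   .   .   .   6   .   .   .   .   .   .   .   .   .   6   .  29   .   .   .   .
  .   .   .   5   .   .   .   .   .   .   .   .   .   .   .   6   .   .   .   .   .   .   .   .   .   .   .   .   .   .
  .   .   .   .   .   .   .   .   .   .   .   .   7   .   .   .   6   .   .   .   .   .   .   .   .   .   .   7   .   .
```

View pics/c0.png

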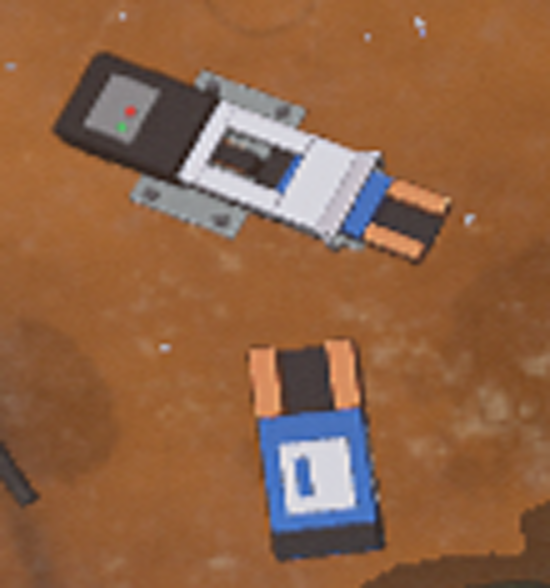

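Two things look like the pack: one in the dock at top pixel (240,205), and a loose one at (228,262). The loose one is larger (about 140 mm long) and isn't in the dock, so it's the decoy. The dock pack is the one I want. Next I'll rectify the view to get precise poses.

```bash
cat >> h.py <<'E'
def ortho(n,img,origin,yaw,z,L,W,s=0.0005):
    """rows: lateral (left = +) , cols: along axis"""
    i=bot.camera_info(n);K=np.array([[i['fx'],0,i['cx']],[0,i['fy'],i['cy']],[0,0,1]])
    T=np.linalg.inv(np.array(i['world_from_camera']))
    a=np.arange(L[0],L[1],s);l=np.arange(W[1],W[0],-s)
    A,B=np.meshgrid(a,l);c,sn=np.cos(yaw),np.sin(yaw)
    X=np.stack([origin[0]+c*A-sn*B,origin[1]+sn*A+c*B,np.full_like(A,z)],-1).reshape(-1,3)
    uv,_=cv2.projectPoints(X,cv2.Rodrigues(T[:3,:3])[0],T[:3,3],K,np.array(i['dist_coeffs'],float))
    uv=uv.reshape(*A.shape,2).astype(np.float32)
    return cv2.remap(img,uv[...,0],uv[...,1],cv2.INTER_CUBIC)
E
python3 - <<'E'
from h import *
p=cv2.imread('pics/top0.png')
o=(0.589,0.178);yaw=np.radians(65)
out=[]
for z in(.058,.050,.038):
    m=ortho('top',p,o,yaw,z,(-.14,.14),(-.045,.045))
    for k in range(0,560,40): cv2.line(m,(k,0),(k,4 if k%200 else 10),(255,255,255),1)
    for k in range(0,180,20): cv2.line(m,(0,k),(4 if k!=90 else 10,k),(255,255,255),1)
    cv2.line(m,(0,90),(560,90),(0,255,0),1)
    out.append(m)
cv2.imwrite('pics/o0.png',np.vstack(out))
E
```

```text
(no output)
```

View pics/o0.png

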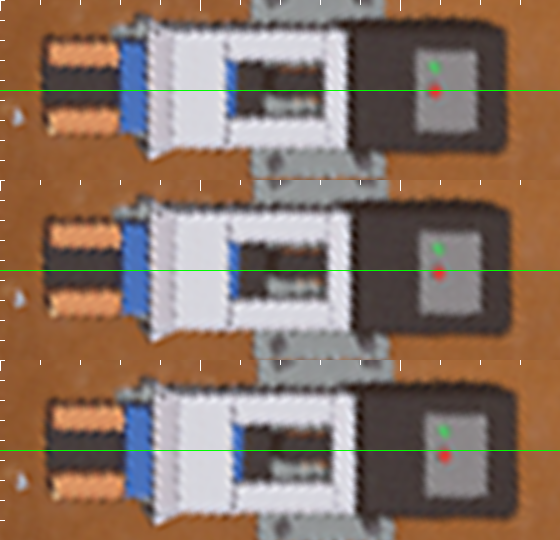

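```bash
python3 - <<'E'
from h import *
p=cv2.imread('pics/top0.png');q=cv2.imread('pics/side0.png')
o=(0.589,0.178);yaw=np.radians(65)
out=[]
for z in(.058,.050,.038):
    m=ortho('side',q,o,yaw,z,(-.14,.14),(-.045,.045))
    for k in range(0,560,40): cv2.line(m,(k,0),(k,4 if k%200 else 10),(255,255,255),1)
    for k in range(0,180,20): cv2.line(m,(0,k),(4 if k!=90 else 10,k),(255,255,255),1)
    cv2.line(m,(0,90),(560,90),(0,255,0),1)
    out.append(m)
cv2.imwrite('pics/o1.png',np.vstack(out))
def edges(z,cols,lo,hi,ch):
    m=ortho('top',p,o,yaw,z,(-.14,.14),(-.045,.045)).astype(float)
    g=cv2.GaussianBlur(m,(0,0),3)[...,ch] if ch<3 else 0
    d=np.gradient(g,axis=0); r=[]
    for c in cols:
        k=lo+np.argmax(abs(d[lo:hi,c])); r.append(k)
    f=np.polyfit(np.array(cols)*.5-140,45-np.array(r)*.5,1); return f, np.std(np.polyval(f,np.array(cols)*.5-140)-(45-np.array(r)*.5))
for nm,a in dict(sleeveR=(.05,range(175,340,3),140,175,0),sleeveL=(.05,range(175,340,3),15,45,0),hR=(.058,range(370,480,3),140,170,2),hL=(.058,range(370,480,3),5,40,2),cheekR=(.038,range(55,120,3),120,155,2),cheekL=(.038,range(55,120,3),30,60,2),cheekRi=(.038,range(60,115,3),100,122,2),cheekLi=(.038,range(60,115,3),60,80,2)).items():
    f,s=edges(*a);print(nm,'slope deg %.2f  lat@-60 %.2f  @mean %.2f std %.2f'%(np.degrees(f[0]),np.polyval(f,-60),np.polyval(f,np.mean(a[1])*.5-140),s))
E
```

```text
sleeveR slope deg 0.35  lat@-60 -30.10  @mean -29.81 std 0.29
sleeveL slope deg -0.26  lat@-60 29.21  @mean 28.99 std 0.27
hR slope deg -0.05  lat@-60 -31.54  @mean -31.66 std 0.31
hL slope deg -0.07  lat@-60 36.18  @mean 36.03 std 0.33
cheekR slope deg 0.24  lat@-60 -22.62  @mean -22.77 std 2.48
cheekL slope deg 0.19  lat@-60 21.53  @mean 21.41 std 0.19
cheekRi slope deg 0.30  lat@-60 -11.70  @mean -11.89 std 0.34
cheekLi slope deg -0.64  lat@-60 9.80  @mean 10.21 std 0.23
```

View pics/o1.png

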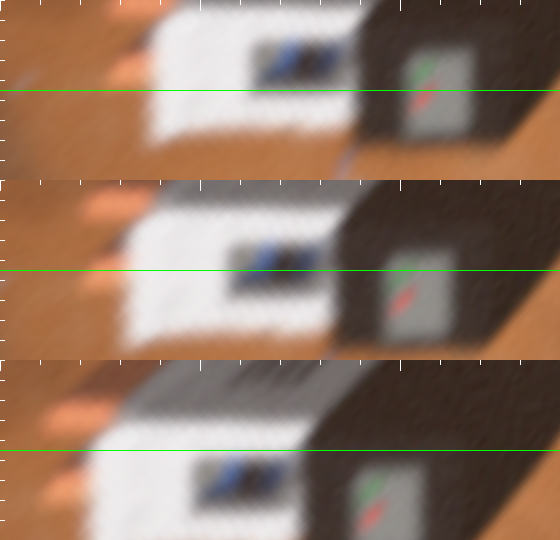

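```bash
cat >> h.py <<'E'
O=np.array([.5895,.1777]);U=np.array([np.cos(np.radians(65)),np.sin(np.radians(65))]);N=np.array([-U[1],U[0]])
def to(a,lat,z,yaw=None):
    s=bot.get_state();R=s['ee_rot'];t=np.r_[O+a*U+lat*N,z]
    d=R.T@(t-s['tool_pos']);y=np.degrees(np.arctan2(R[1,0],R[0,0]))
    print('t %.2f'%s['t'],'shift tool mm',(d*1000).round(1),'yaw %.2f'%y,'joints',np.round(s['joint_positions'],2),'F',np.round(s['ft_force'],1),'w %.4f'%s['gripper_width'])
    q=s['tool_pos'][:2]-O;print('  now a %.1f lat %.1f z %.1f'%(1000*q@U,1000*q@N,1000*s['tool_pos'][2]),'tilt',np.round(R[:,2],3))
E
echo
```

Call:
step_arm --rows '[{"twist": -8.5}, {"twist": -8.5}, {"twist": -8.5}, {"twist": -8.5}, {"twist": -8.35}]'

```text
$.rows[0]: bad value
```

```bash
python3 -c "
from h import *
to(-.086,0,.12)"
```

```text
t 0.10 shift tool mm [ 548.9 -404.   143.8] yaw 22.62 joints [-1.4   0.31  1.5  -0.    1.33 -0.22] F [-0.9  0.3  0.2] w 0.0879
  now a -763.9 lat 71.5 z 263.2 tilt [-0.     0.001 -1.   ]
```

Call:
step_arm --rows '[{"gripper": 0.088, "x": 0, "y": 0, "z": 0, "twist": -8.5}, {"gripper": 0.088, "x": 0, "y": 0, "z": 0, "twist": -8.5}, {"gripper": 0.088, "x": 0, "y": 0, "z": 0, "twist": -8.5}, {"gripper": 0.088, "x": 0, "y": 0, "z": 0, "twist": -8.5}, {"gripper": 0.088, "x": 0, "y": 0, "z": 0, "twist": -8.35}]'

```text
t: 0.6
tool_pos: [0.2019, -0.4845, 0.2634]
ee_rot: [[0.418, 0.909, -0.0], [0.909, -0.418, 0.001], [0.001, -0.0, -1.0]]
ft_force: [0.0, 0.1, -0.3]
gripper_width: 0.0881
```

```bash
python3 -c "
from h import *
to(-.086,0,.12)"
```

```text
t 0.60 shift tool mm [677.5  75.3 143.8] yaw 65.32 joints [-1.4   0.31  1.5  -0.    1.33 -0.97] F [ 0.   0.1 -0.3] w 0.0881
  now a -764.0 lat 71.5 z 263.4 tilt [-0.     0.001 -1.   ]
```

Call:
step_arm --rows '[{"gripper": 0.088, "x": 0.045, "y": 0.005, "z": 0, "twist": 0.3}, {"gripper": 0.088, "x": 0.045, "y": 0.005, "z": 0, "twist": 0}, {"gripper": 0.088, "x": 0.045, "y": 0.005, "z": 0, "twist": 0}, {"gripper": 0.088, "x": 0.045, "y": 0.005, "z": 0, "twist": 0}, {"gripper": 0.088, "x": 0.045, "y": 0.005, "z": 0, "twist": 0}, {"gripper": 0.088, "x": 0.045, "y": 0.005, "z": 0, "twist": 0}, {"gripper": 0.088, "x": 0.045, "y": 0.005, "z": 0, "twist": 0}, {"gripper": 0.088, "x": 0.045, "y": 0.005, "z": 0, "twist": 0}]'

```text
t: 1.4
tool_pos: [0.3924, -0.1744, 0.2637]
ee_rot: [[0.428, 0.904, -0.0], [0.904, -0.428, 0.0], [0.0, -0.0, -1.0]]
ft_force: [0.2, -1.1, 0.0]
gripper_width: 0.0879
```

Call:
step_arm --rows '[{"gripper": 0.088, "x": 0.045, "y": 0.005, "z": 0, "twist": 0}, {"gripper": 0.088, "x": 0.045, "y": 0.005, "z": 0, "twist": 0}, {"gripper": 0.088, "x": 0.045, "y": 0.005, "z": 0, "twist": 0}, {"gripper": 0.088, "x": 0.045, "y": 0.005, "z": 0.02, "twist": 0}, {"gripper": 0.088, "x": 0.045, "y": 0.005, "z": 0.03, "twist": 0}, {"gripper": 0.088, "x": 0.045, "y": 0.005, "z": 0.04, "twist": 0}, {"gripper": 0.088, "x": 0.03, "y": 0.005, "z": 0.04, "twist": 0}]'

```text
t: 2.1
tool_pos: [0.5467, 0.0722, 0.1423]
ee_rot: [[0.427, 0.904, 0.002], [0.904, -0.427, -0.0], [0.001, 0.002, -1.0]]
ft_force: [0.5, -1.8, 0.5]
gripper_width: 0.0882
```

```bash
python3 -c "
from h import *
to(-.086,0,.033)
grab('top','top1');grab('side','side1')"
```

```text
t 2.10 shift tool mm [ 27.6  -6.1 109.3] yaw 64.74 joints [-0.08  0.49  1.57  0.    1.07  0.36] F [ 0.5 -1.8  0.5] w 0.0882
  now a -113.7 lat -5.8 z 142.3 tilt [ 0.002 -0.    -1.   ]
```

View pics/side1.png

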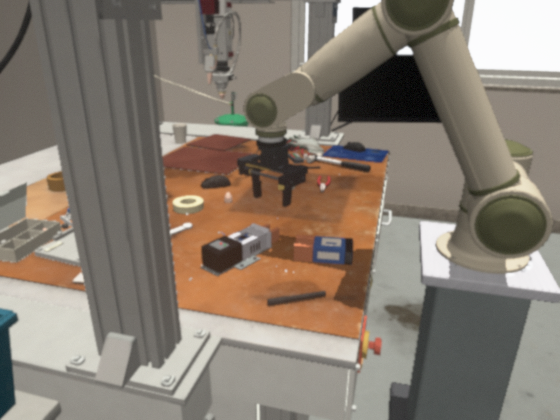

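View pics/top1.png

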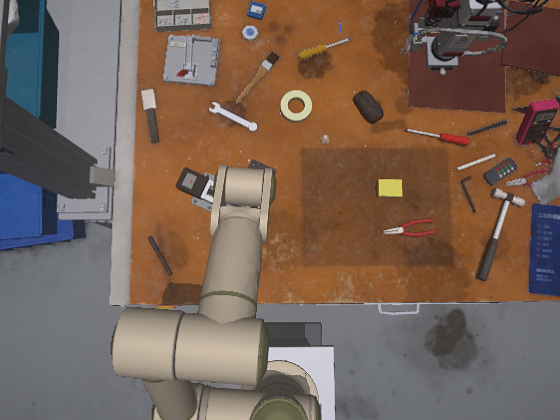

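```bash
python3 -c "
from h import *
to(-.086,0,.033)"
```

```text
t 2.20 shift tool mm [ 28.5  -2.4 104.4] yaw 64.85 joints [-0.08  0.5   1.58  0.    1.08  0.36] F [-0.6 -1.1 -0.1] w 0.0880
  now a -114.2 lat -3.3 z 137.4 tilt [-0.01   0.001 -1.   ]
```

Call:
step_arm --rows '[{"gripper": 0.088, "x": 0.014, "y": -0.002, "z": 0.03, "twist": 0}, {"gripper": 0.088, "x": 0.014, "y": 0, "z": 0.02, "twist": 0}, {"gripper": 0.088, "x": 0, "y": 0, "z": 0, "twist": 0}, {"gripper": 0.088, "x": 0, "y": 0, "z": 0, "twist": 0}]'

```text
t: 2.6
tool_pos: [0.5562, 0.0956, 0.0944]
ee_rot: [[0.428, 0.904, 0.001], [0.904, -0.428, -0.0], [0.0, 0.001, -1.0]]
ft_force: [-0.0, 1.0, -0.3]
gripper_width: 0.0881
```

```bash
python3 -c "
from h import *
to(-.086,0,.033)"
```

```text
t 2.60 shift tool mm [ 2.4 -4.6 61.4] yaw 64.67 joints [-0.04  0.58  1.57 -0.    0.99  0.4 ] F [-0.   1.  -0.3] w 0.0881
  now a -88.5 lat -4.5 z 94.4 tilt [ 0.001 -0.    -1.   ]
```

Call:
step_arm --rows '[{"gripper": 0.088, "x": 0.002, "y": -0.0045, "z": 0.02, "twist": -0.3}, {"gripper": 0.088, "x": 0, "y": 0, "z": 0.015, "twist": 0}, {"gripper": 0.088, "x": 0, "y": 0, "z": 0, "twist": 0}, {"gripper": 0.088, "x": 0, "y": 0, "z": 0, "twist": 0}]'

```text
t: 3.0
tool_pos: [0.5534, 0.0993, 0.0599]
ee_rot: [[0.424, 0.906, 0.002], [0.906, -0.424, -0.0], [0.001, 0.002, -1.0]]
ft_force: [-0.3, -0.4, 0.6]
gripper_width: 0.0879
```

```bash
python3 -c "
from h import *
to(-.086,0,.033)
p,d=grab('side','side2')
cv2.imwrite('pics/c2.png',cv2.resize(p[150:300,180:380],None,fx=4,fy=4,interpolation=cv2.INTER_CUBIC))"
```

```text
t 3.00 shift tool mm [ 0.2 -0.5 26.9] yaw 64.93 joints [-0.03  0.63  1.6  -0.    0.91  0.41] F [-0.3 -0.4  0.6] w 0.0879
  now a -86.3 lat -0.4 z 59.9 tilt [ 0.002 -0.    -1.   ]
```

View pics/c2.png

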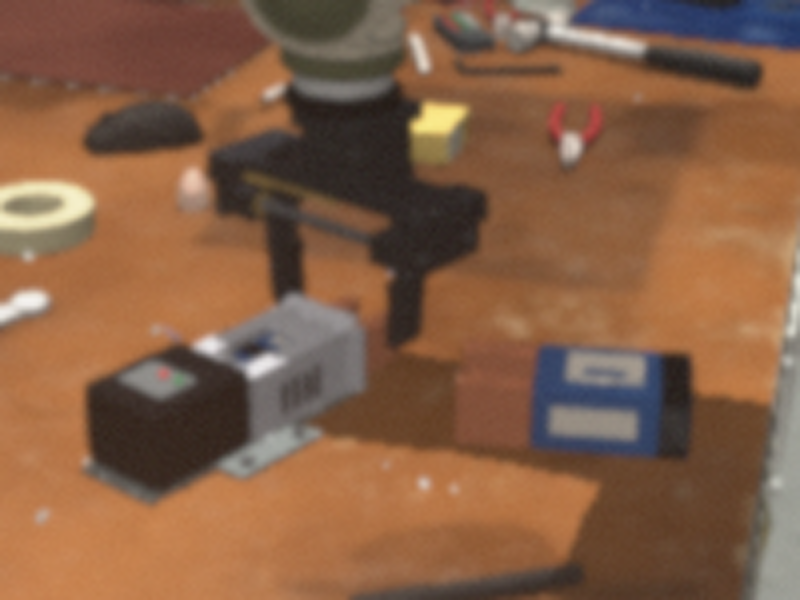

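The fingers straddle the fork, with the near finger at crop (400,320) clear of the sleeve lips at (360,350). I'll go down and close.

Call:
step_arm --rows '[{"gripper": 0.088, "x": 0, "y": -0.0005, "z": 0.01, "twist": 0}, {"gripper": 0.088, "x": 0, "y": 0, "z": 0.009, "twist": 0}, {"gripper": 0.088, "x": 0, "y": 0, "z": 0.008, "twist": 0}, {"gripper": 0.088, "x": 0, "y": 0, "z": 0, "twist": 0}, {"gripper": 0.06, "x": 0, "y": 0, "z": 0, "twist": 0}, {"gripper": 0.06, "x": 0, "y": 0, "z": 0, "twist": 0}, {"gripper": 0.06, "x": 0, "y": 0, "z": 0, "twist": 0}]'

```text
t: 3.75
tool_pos: [0.5525, 0.1003, 0.0315]
ee_rot: [[0.423, 0.906, 0.001], [0.906, -0.423, -0.0], [0.0, 0.001, -1.0]]
ft_force: [0.5, -0.8, 0.8]
gripper_width: 0.066
```

Call:
step_arm --rows '[{"gripper": 0.04, "x": 0, "y": 0, "z": 0, "twist": 0}, {"gripper": 0.04, "x": 0, "y": 0, "z": 0, "twist": 0}, {"gripper": 0.04, "x": 0, "y": 0, "z": 0, "twist": 0}, {"gripper": 0.04, "x": 0, "y": 0, "z": 0, "twist": 0}, {"gripper": 0.04, "x": 0, "y": 0, "z": 0, "twist": 0}]'

```text
t: 4.25
tool_pos: [0.5524, 0.1002, 0.0313]
ee_rot: [[0.423, 0.906, 0.0], [0.906, -0.423, -0.0], [0.0, 0.0, -1.0]]
ft_force: [-0.4, 0.2, 0.4]
gripper_width: 0.0459
```

```bash
python3 -c "
from h import *
to(-.196,0,.033)"
```

```text
t 4.25 shift tool mm [-110.1    1.    -1.7] yaw 64.97 joints [-0.03  0.68  1.61 -0.    0.86  0.41] F [-0.4  0.2  0.4] w 0.0459
  now a -85.9 lat 0.9 z 31.3 tilt [ 0. -0. -1.]
```

Call:
step_arm --rows '[{"gripper": 0.04, "x": -0.006, "y": 0, "z": 0, "twist": 0}, {"gripper": 0.04, "x": -0.012, "y": 0, "z": 0, "twist": 0}, {"gripper": 0.04, "x": -0.014, "y": 0, "z": 0, "twist": 0}, {"gripper": 0.04, "x": -0.014, "y": 0, "z": 0, "twist": 0}, {"gripper": 0.04, "x": -0.016, "y": 0, "z": 0, "twist": 0}, {"gripper": 0.04, "x": -0.016, "y": 0, "z": 0, "twist": 0}, {"gripper": 0.04, "x": -0.016, "y": 0, "z": 0, "twist": 0}, {"gripper": 0.04, "x": -0.016, "y": 0, "z": 0, "twist": 0}]'

```text
t: 5.05
tool_pos: [0.5047, -0.0009, 0.031]
ee_rot: [[0.424, 0.906, -0.001], [0.906, -0.424, -0.0], [-0.0, -0.001, -1.0]]
ft_force: [0.1, -0.4, -1.1]
gripper_width: 0.0458
```

Call:
step_arm --rows '[{"gripper": 0.04, "x": 0, "y": 0, "z": 0, "twist": 0}, {"gripper": 0.04, "x": 0, "y": 0, "z": 0, "twist": 0}]'

```text
t: 5.25
tool_pos: [0.5055, 0.0001, 0.0312]
ee_rot: [[0.424, 0.906, -0.0], [0.906, -0.424, 0.0], [-0.0, -0.0, -1.0]]
ft_force: [0.8, -0.0, -0.8]
gripper_width: 0.0457
```

```bash
python3 -c "
from h import *
to(-.196,0,.033)
p,d=grab('side','side3');p2,_=grab('top','top3')
cv2.imwrite('pics/c3.png',np.hstack([cv2.resize(p[150:300,180:340],None,fx=2.5,fy=2.5),cv2.resize(p2[120:270,180:340],None,fx=2.5,fy=2.5)]))"
```

```text
t 5.25 shift tool mm [ 0.5  1.1 -1.8] yaw 64.90 joints [-0.23  0.59  1.78 -0.    0.77  0.21] F [ 0.8 -0.  -0.8] w 0.0457
  now a -196.5 lat 1.1 z 31.2 tilt [-0.  0. -1.]
```

View pics/c3.png

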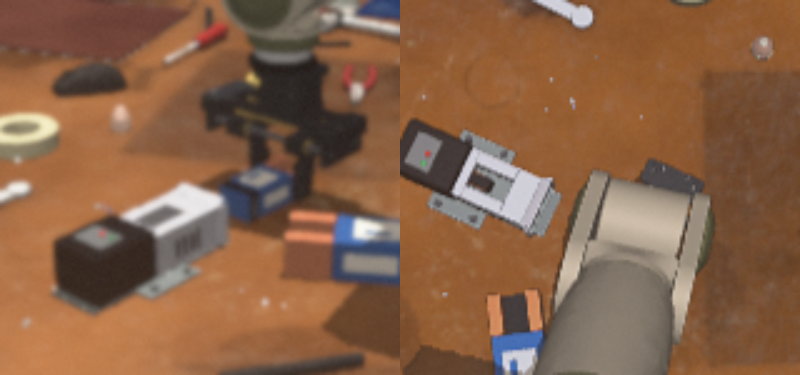

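Pack fully out: blue body visible in the side crop at (255,195), with clear bench between it and the lips. I'll swing it 30° to keep the wrist inside its range, lower it and release.

Call:
step_arm --rows '[{"gripper": 0.04, "x": 0, "y": 0, "z": 0, "twist": 5}, {"gripper": 0.04, "x": 0, "y": 0, "z": 0, "twist": 7.5}, {"gripper": 0.04, "x": 0, "y": 0, "z": 0, "twist": 7.5}, {"gripper": 0.04, "x": 0, "y": 0, "z": 0, "twist": 7.5}, {"gripper": 0.04, "x": 0, "y": 0, "z": 0.002, "twist": 2.5}, {"gripper": 0.04, "x": 0, "y": 0, "z": 0.0015, "twist": 0}, {"gripper": 0.04, "x": 0, "y": 0, "z": 0, "twist": 0}]'

```text
t: 6.05
tool_pos: [0.5057, 0.0009, 0.0275]
ee_rot: [[0.818, 0.575, -0.0], [0.575, -0.818, 0.0], [-0.0, -0.0, -1.0]]
ft_force: [0.2, 0.8, -1.5]
gripper_width: 0.0457
```

Call:
step_arm --rows '[{"gripper": 0.088, "x": 0, "y": 0, "z": 0, "twist": 0}, {"gripper": 0.088, "x": 0, "y": 0, "z": 0, "twist": 0}, {"gripper": 0.088, "x": 0, "y": 0, "z": 0, "twist": 0}, {"gripper": 0.088, "x": 0, "y": 0, "z": 0, "twist": 0}, {"gripper": 0.088, "x": 0, "y": 0, "z": -0.01, "twist": 0}, {"gripper": 0.088, "x": 0, "y": 0, "z": -0.03, "twist": 0}, {"gripper": 0.088, "x": 0, "y": 0, "z": -0.03, "twist": 0}]'

```text
t: 6.75
tool_pos: [0.5055, 0.0006, 0.099]
ee_rot: [[0.819, 0.573, -0.001], [0.573, -0.819, 0.0], [-0.0, -0.001, -1.0]]
ft_force: [0.6, 0.1, 0.7]
gripper_width: 0.0879
```

```bash
python3 -c "
from h import *
to(-.196,0,.033);print(bot.get_state()['tool_pos'])
"
```

```text
t 6.75 shift tool mm [ 0.7  1.1 66. ] yaw 34.97 joints [-0.23  0.47  1.75  0.    0.92  0.73] F [0.6 0.1 0.7] w 0.0879
  now a -196.0 lat 1.3 z 99.0 tilt [-0.001  0.    -1.   ]
[0.50551654 0.00058502 0.0990022 ]
```

Call:
step_arm --rows '[{"gripper": 0.088, "x": 0.032, "y": 0, "z": 0, "twist": 0}, {"gripper": 0.088, "x": 0.033, "y": 0, "z": 0, "twist": 0}, {"gripper": 0.088, "x": 0, "y": 0, "z": 0, "twist": -8.5}, {"gripper": 0.088, "x": 0, "y": 0, "z": 0, "twist": -8.5}, {"gripper": 0.088, "x": 0, "y": 0, "z": 0, "twist": -8.5}, {"gripper": 0.088, "x": 0, "y": 0, "z": 0, "twist": -8.5}, {"gripper": 0.088, "x": 0, "y": 0, "z": 0, "twist": -8.5}, {"gripper": 0.088, "x": 0, "y": 0, "z": 0, "twist": -8.5}]'

```text
t: 7.55
tool_pos: [0.5591, 0.0378, 0.0985]
ee_rot: [[0.064, 0.998, 0.001], [0.998, -0.064, -0.0], [-0.0, 0.001, -1.0]]
ft_force: [-0.3, 0.1, -0.5]
gripper_width: 0.088
```

Call:
step_arm --rows '[{"gripper": 0.088, "x": 0, "y": 0, "z": 0, "twist": -8.5}, {"gripper": 0.088, "x": 0, "y": 0, "z": 0, "twist": -8.5}, {"gripper": 0.088, "x": 0, "y": 0, "z": 0, "twist": -8.5}, {"gripper": 0.088, "x": 0, "y": 0, "z": 0, "twist": -8.5}, {"gripper": 0.088, "x": 0, "y": 0, "z": 0, "twist": -8.5}, {"gripper": 0.088, "x": 0, "y": 0, "z": 0, "twist": -8.5}, {"gripper": 0.088, "x": 0, "y": 0, "z": 0, "twist": -8.5}, {"gripper": 0.088, "x": 0, "y": 0, "z": 0, "twist": -8.5}]'

```text
t: 8.35
tool_pos: [0.5591, 0.0378, 0.0985]
ee_rot: [[-0.901, 0.433, 0.001], [0.433, 0.901, -0.0], [-0.001, 0.0, -1.0]]
ft_force: [0.1, -0.0, -0.4]
gripper_width: 0.0881
```

Call:
step_arm --rows '[{"gripper": 0.088, "x": 0, "y": 0, "z": 0, "twist": -8.5}, {"gripper": 0.088, "x": 0, "y": 0, "z": 0, "twist": -8.5}, {"gripper": 0.088, "x": 0, "y": 0, "z": 0, "twist": -8.5}, {"gripper": 0.088, "x": 0, "y": 0, "z": 0, "twist": -8.5}, {"gripper": 0.088, "x": 0, "y": 0, "z": 0, "twist": -8.5}, {"gripper": 0.088, "x": 0, "y": 0, "z": 0, "twist": -8.5}, {"gripper": 0.088, "x": 0, "y": 0, "z": 0, "twist": -8.5}, {"gripper": 0.088, "x": 0, "y": 0, "z": 0, "twist": -1.5}]'

```text
t: 9.15
tool_pos: [0.5591, 0.0378, 0.0984]
ee_rot: [[-0.818, -0.575, 0.001], [-0.575, 0.818, -0.0], [-0.0, -0.0, -1.0]]
ft_force: [-0.1, -0.6, 0.6]
gripper_width: 0.0883
```

Call:
step_arm --rows '[{"gripper": 0.088, "x": 0, "y": 0, "z": 0, "twist": 0}]'

```text
t: 9.25
tool_pos: [0.5591, 0.0378, 0.0982]
ee_rot: [[-0.821, -0.571, 0.0], [-0.571, 0.821, -0.0], [-0.0, -0.0, -1.0]]
ft_force: [-0.7, -0.4, 0.0]
gripper_width: 0.0881
```

```bash
cat >> h.py <<'E'
def tow(x,y,z):
    q=np.array([x,y])-O; to(q@U,q@N,z)
E
python3 -c "
from h import *
tow(.5056+.819*.065,.0008+.574*.065,.032)
p,d=grab('side','side4');p2,_=grab('top','top4')
cv2.imwrite('pics/c4.png',np.hstack([cv2.resize(p[150:300,180:340],None,fx=2.5,fy=2.5),cv2.resize(p2[120:270,180:340],None,fx=2.5,fy=2.5)]))"
```

```text
t 9.25 shift tool mm [ 0.1  0.4 66.2] yaw -145.18 joints [-0.14  0.57  1.58  0.    0.99 -2.32] F [-0.7 -0.4  0. ] w 0.0881
  now a -139.6 lat -31.6 z 98.2 tilt [ 0. -0. -1.]
```

View pics/c4.png

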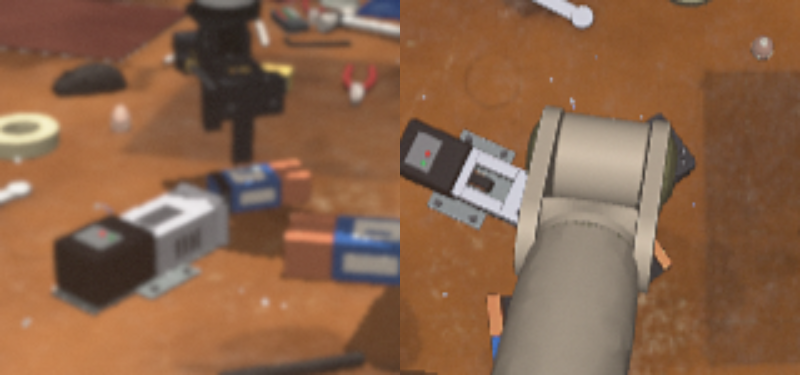

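Call:
step_arm --rows '[{"gripper": 0.088, "x": 0, "y": 0, "z": 0.02, "twist": 0}, {"gripper": 0.088, "x": 0, "y": 0, "z": 0.02, "twist": 0}, {"gripper": 0.088, "x": 0, "y": 0, "z": 0.015, "twist": 0}, {"gripper": 0.088, "x": 0, "y": 0, "z": 0.013, "twist": 0}, {"gripper": 0.088, "x": 0, "y": 0, "z": 0, "twist": 0}, {"gripper": 0.04, "x": 0, "y": 0, "z": 0, "twist": 0}, {"gripper": 0.04, "x": 0, "y": 0, "z": 0, "twist": 0}, {"gripper": 0.04, "x": 0, "y": 0, "z": 0, "twist": 0}]'

```text
t: 10.15
tool_pos: [0.5594, 0.0378, 0.0304]
ee_rot: [[-0.82, -0.573, 0.001], [-0.573, 0.82, -0.0], [-0.001, -0.001, -1.0]]
ft_force: [-0.0, -0.6, -1.0]
gripper_width: 0.066
```

Call:
step_arm --rows '[{"gripper": 0.04, "x": 0, "y": 0, "z": 0, "twist": 0}, {"gripper": 0.04, "x": 0, "y": 0, "z": 0, "twist": 0}, {"gripper": 0.04, "x": 0, "y": 0, "z": 0, "twist": 0}, {"gripper": 0.04, "x": 0, "y": 0, "z": 0, "twist": 0}]'

```text
t: 10.55
tool_pos: [0.5591, 0.0378, 0.0299]
ee_rot: [[-0.819, -0.573, 0.0], [-0.573, 0.819, -0.0], [-0.0, -0.0, -1.0]]
ft_force: [-1.8, 0.4, 2.2]
gripper_width: 0.0459
```

```bash
python3 -c "
from h import *
to(-.210,0,.08)
p,d=grab('side','side5')
cv2.imwrite('pics/c5.png',cv2.resize(p[150:300,180:340],None,fx=4,fy=4,interpolation=cv2.INTER_CUBIC))"
```

```text
t 10.55 shift tool mm [ 76.7  -7.9 -50.1] yaw -145.03 joints [-0.14  0.68  1.61  0.    0.85 -2.32] F [-1.8  0.4  2.2] w 0.0459
  now a -139.6 lat -31.6 z 29.9 tilt [ 0. -0. -1.]
```

View pics/c5.png

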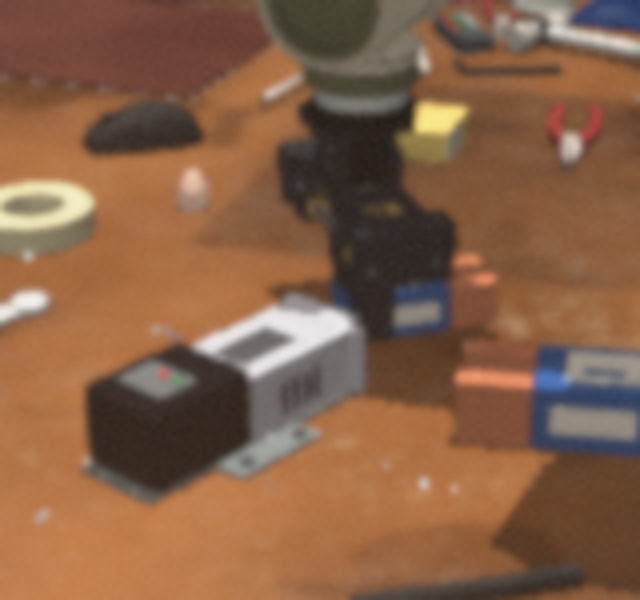

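```bash
cat >> h.py <<'E'
def ray(n,u,v,z):
    i=bot.camera_info(n);K=np.array([[i['fx'],0,i['cx']],[0,i['fy'],i['cy']],[0,0,1]])
    q=cv2.undistortPoints(np.array([[[u,v]]],float),K,np.array(i['dist_coeffs'],float))[0,0]
    T=np.array(i['world_from_camera']);d=T[:3,:3]@np.r_[q,1];o=T[:3,3];return (o+d*(z-o[2])/d[2])
E
python3 -c "
from h import *
s=bot.get_state()
for u,v in((301.2,214.5),(304.2,220)):
    w=ray('side',u,v,.034);print(w, s['ee_rot'].T@(w-s['tool_pos']))
w=ray('side',304,231,0.0);print(w, s['ee_rot'].T@(w-s['tool_pos']))
"
```

```text
[ 0.48471202 -0.03014781  0.034     ] [ 0.09991743 -0.01303654 -0.00411127]
[0.46819313 0.00523732 0.034     ] [ 0.09317331  0.02542771 -0.00411693]
[0.46779326 0.00573904 0.        ] [0.09322007 0.02607419 0.02988295]
```

Call:
step_arm --rows '[{"gripper": 0.04, "x": 0, "y": 0, "z": -0.01, "twist": 0}, {"gripper": 0.04, "x": 0, "y": 0, "z": -0.03, "twist": 0}, {"gripper": 0.04, "x": 0.01, "y": 0, "z": -0.03, "twist": 0}, {"gripper": 0.04, "x": 0.03, "y": -0.008, "z": 0, "twist": 0}, {"gripper": 0.04, "x": 0.03, "y": 0, "z": 0, "twist": 0}, {"gripper": 0.04, "x": 0, "y": 0, "z": 0, "twist": 5.5}, {"gripper": 0.04, "x": 0, "y": 0, "z": 0, "twist": 8.5}, {"gripper": 0.04, "x": 0, "y": 0, "z": 0, "twist": 8.5}]'

```text
t: 11.4
tool_pos: [0.5062, -0.009, 0.1003]
ee_rot: [[-0.978, -0.21, 0.0], [-0.21, 0.978, -0.0], [-0.0, -0.0, -1.0]]
ft_force: [-0.5, 0.3, -0.6]
gripper_width: 0.0456
```

Call:
step_arm --rows '[{"gripper": 0.04, "x": 0, "y": 0, "z": 0, "twist": 8.5}, {"gripper": 0.04, "x": 0, "y": 0, "z": 0, "twist": 8.5}, {"gripper": 0.04, "x": 0, "y": 0, "z": 0, "twist": 8.5}, {"gripper": 0.04, "x": 0, "y": 0, "z": 0, "twist": 8.5}, {"gripper": 0.04, "x": 0, "y": 0, "z": 0, "twist": 8.5}, {"gripper": 0.04, "x": 0, "y": 0, "z": 0, "twist": 8.5}, {"gripper": 0.04, "x": 0, "y": 0, "z": 0, "twist": 8.5}, {"gripper": 0.04, "x": 0, "y": 0, "z": 0, "twist": 8.5}]'

```text
t: 12.2
tool_pos: [0.5062, -0.0088, 0.1002]
ee_rot: [[-0.561, 0.828, 0.0], [0.828, 0.561, -0.0], [-0.0, 0.0, -1.0]]
ft_force: [-0.2, 0.4, -1.3]
gripper_width: 0.0458
```

Call:
step_arm --rows '[{"gripper": 0.04, "x": 0, "y": 0, "z": 0, "twist": 8.5}, {"gripper": 0.04, "x": 0, "y": 0, "z": 0, "twist": 8.5}, {"gripper": 0.04, "x": 0, "y": 0, "z": 0, "twist": 8.5}, {"gripper": 0.04, "x": 0, "y": 0, "z": 0, "twist": 8.5}, {"gripper": 0.04, "x": 0, "y": 0, "z": 0, "twist": 8.5}, {"gripper": 0.04, "x": 0, "y": 0, "z": 0, "twist": 8.5}, {"gripper": 0.04, "x": 0, "y": 0, "z": 0, "twist": 8.5}, {"gripper": 0.04, "x": 0, "y": 0, "z": 0, "twist": 0}]'

```text
t: 13.0
tool_pos: [0.5063, -0.0089, 0.1001]
ee_rot: [[0.424, 0.906, 0.0], [0.906, -0.424, -0.0], [-0.0, 0.0, -1.0]]
ft_force: [-0.6, 0.8, -1.4]
gripper_width: 0.0456
```

```bash
python3 -c "
from h import *
to(-.200,0,.036)
p,d=grab('side','side6');p2,_=grab('top','top6')
cv2.imwrite('pics/c6.png',np.hstack([cv2.resize(p[150:300,180:340],None,fx=2.5,fy=2.5),cv2.resize(p2[120:270,180:340],None,fx=2.5,fy=2.5)]))"
```

```text
t 13.00 shift tool mm [ 4.3 -3.4 64.1] yaw 64.89 joints [-0.25  0.47  1.75 -0.    0.93  0.19] F [-0.6  0.8 -1.4] w 0.0456
  now a -204.3 lat -3.4 z 100.1 tilt [ 0. -0. -1.]
```

View pics/c6.png

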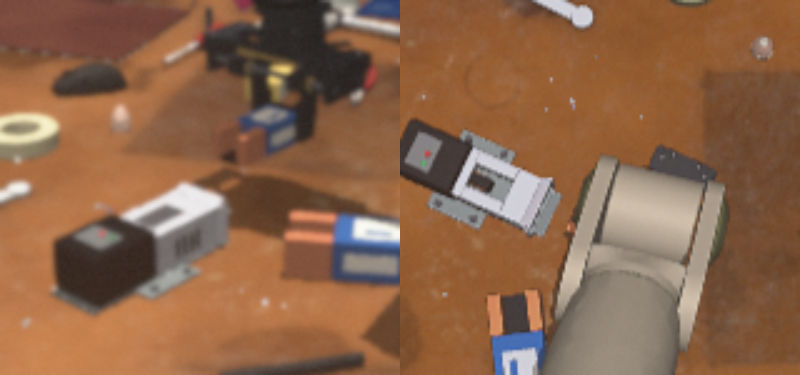

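Call:
step_arm --rows '[{"gripper": 0.04, "x": 0, "y": -0.0039, "z": 0.02, "twist": 0}, {"gripper": 0.04, "x": 0, "y": 0, "z": 0.02, "twist": 0}, {"gripper": 0.04, "x": 0, "y": 0, "z": 0.015, "twist": 0}, {"gripper": 0.04, "x": 0, "y": 0, "z": 0.0085, "twist": 0}, {"gripper": 0.04, "x": 0.01, "y": 0, "z": 0, "twist": 0}, {"gripper": 0.04, "x": 0.01, "y": 0, "z": 0, "twist": 0}, {"gripper": 0.04, "x": 0, "y": 0, "z": 0, "twist": 0}]'

```text
t: 13.8
tool_pos: [0.5121, 0.0121, 0.037]
ee_rot: [[0.421, 0.907, 0.002], [0.907, -0.421, -0.0], [0.001, 0.002, -1.0]]
ft_force: [0.1, 0.3, -1.6]
gripper_width: 0.0458
```

```bash
python3 -c "
from h import *
to(-.200,0.0005,.0365)
p,d=grab('side','side7');p2,_=grab('top','top7')
cv2.imwrite('pics/c7.png',np.hstack([cv2.resize(p[180:280,190:290],None,fx=4,fy=4,interpolation=cv2.INTER_CUBIC),cv2.resize(p2[150:250,180:280],None,fx=4,fy=4,interpolation=cv2.INTER_CUBIC)]))"
```

```text
t 13.80 shift tool mm [-17.2  -0.4   0.5] yaw 65.10 joints [-0.21  0.59  1.76  0.    0.79  0.23] F [ 0.1  0.3 -1.6] w 0.0458
  now a -182.8 lat 0.2 z 37.0 tilt [ 0.002 -0.    -1.   ]
```

View pics/c7.png

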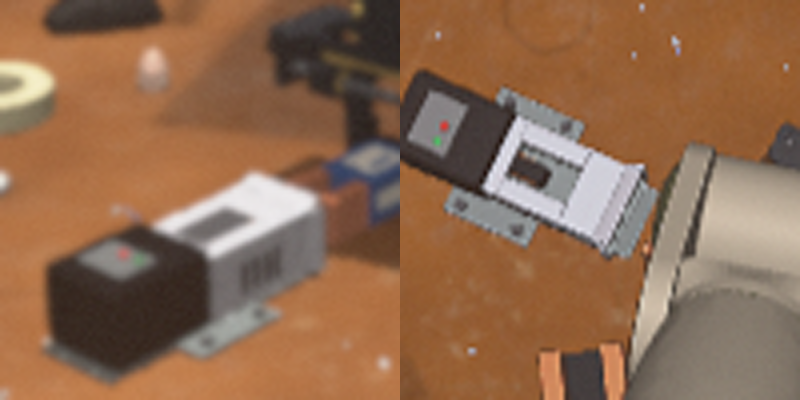

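Call:
step_arm --rows '[{"gripper": 0.04, "x": 0.008, "y": -0.0002, "z": 0, "twist": 0}, {"gripper": 0.04, "x": 0.008, "y": 0, "z": 0, "twist": 0}, {"gripper": 0.04, "x": 0.008, "y": 0, "z": 0, "twist": 0}, {"gripper": 0.04, "x": 0.008, "y": 0, "z": 0, "twist": 0}, {"gripper": 0.04, "x": 0.008, "y": 0, "z": 0, "twist": 0}, {"gripper": 0.04, "x": 0, "y": 0, "z": 0, "twist": 0}]'

```text
t: 14.5
tool_pos: [0.5282, 0.0482, 0.0362]
ee_rot: [[0.422, 0.907, 0.0], [0.907, -0.422, 0.0], [0.0, 0.0, -1.0]]
ft_force: [-0.4, 0.2, -0.7]
gripper_width: 0.0459
```

```bash
python3 -c "
from h import *
to(-.082,0.0005,.0365)"
```

```text
t 14.50 shift tool mm [61.3  0.3 -0.3] yaw 65.03 joints [-0.13  0.62  1.71  0.    0.82  0.31] F [-0.4  0.2 -0.7] w 0.0459
  now a -143.3 lat 0.8 z 36.2 tilt [ 0.  0. -1.]
```

Call:
step_arm --rows '[{"gripper": 0.04, "x": 0.007, "y": 0, "z": 0, "twist": 0}, {"gripper": 0.04, "x": 0.007, "y": 0, "z": 0, "twist": 0}, {"gripper": 0.04, "x": 0.007, "y": 0, "z": 0, "twist": 0}, {"gripper": 0.04, "x": 0.007, "y": 0, "z": 0, "twist": 0}, {"gripper": 0.04, "x": 0, "y": 0, "z": 0, "twist": 0}]'

```text
t: 15.0
tool_pos: [0.5401, 0.0734, 0.0362]
ee_rot: [[0.422, 0.906, 0.0], [0.906, -0.422, 0.0], [0.0, 0.0, -1.0]]
ft_force: [0.4, -0.9, -1.0]
gripper_width: 0.0456
```

```bash
python3 -c "
from h import *
to(-.082,0.0005,.0365)
p,d=grab('side','side8');p2,_=grab('top','top8')
cv2.imwrite('pics/c8.png',np.hstack([cv2.resize(p[180:280,190:290],None,fx=4,fy=4,interpolation=cv2.INTER_CUBIC),cv2.resize(p2[150:250,180:280],None,fx=4,fy=4,interpolation=cv2.INTER_CUBIC)]))"
```

```text
t 15.00 shift tool mm [33.4  0.2 -0.3] yaw 65.02 joints [-0.08  0.64  1.66  0.    0.84  0.36] F [ 0.4 -0.9 -1. ] w 0.0456
  now a -115.4 lat 0.7 z 36.2 tilt [ 0.  0. -1.]
```

View pics/c8.png

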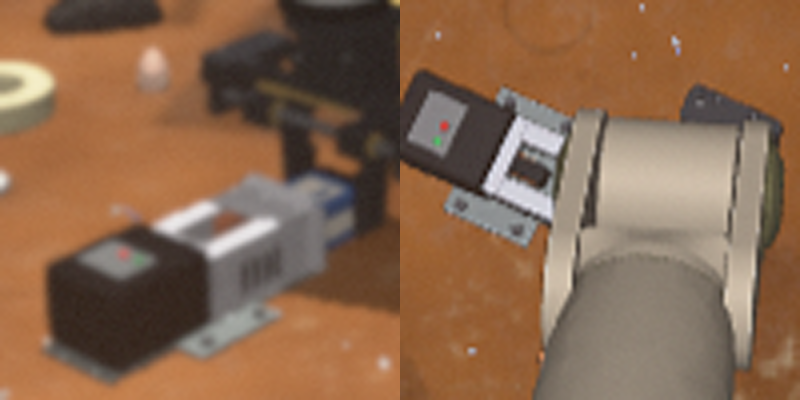

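Call:
step_arm --rows '[{"gripper": 0.04, "x": 0.006, "y": 0, "z": 0, "twist": 0}, {"gripper": 0.04, "x": 0.006, "y": 0, "z": 0, "twist": 0}, {"gripper": 0.04, "x": 0.006, "y": 0, "z": 0, "twist": 0}, {"gripper": 0.04, "x": 0.006, "y": 0, "z": 0, "twist": 0}, {"gripper": 0.04, "x": 0.002, "y": 0, "z": 0, "twist": 0}, {"gripper": 0.04, "x": 0, "y": 0, "z": 0, "twist": 0}]'

```text
t: 15.7
tool_pos: [0.5506, 0.0963, 0.0358]
ee_rot: [[0.423, 0.906, -0.001], [0.906, -0.423, -0.0], [-0.001, -0.001, -1.0]]
ft_force: [-0.4, -1.1, -3.9]
gripper_width: 0.046
```

```bash
python3 -c "
from h import *
to(-.082,0.0005,.0365)
p,d=grab('side','side9')
cv2.imwrite('pics/c9.png',cv2.resize(p[180:280,190:310],None,fx=5,fy=5,interpolation=cv2.INTER_CUBIC))"
```

```text
t 15.70 shift tool mm [ 8.2  0.4 -0.7] yaw 64.99 joints [-0.04  0.66  1.62 -0.    0.86  0.4 ] F [-0.4 -1.1 -3.9] w 0.0460
  now a -90.2 lat 0.9 z 35.8 tilt [-0.001 -0.    -1.   ]
```

View pics/c9.png

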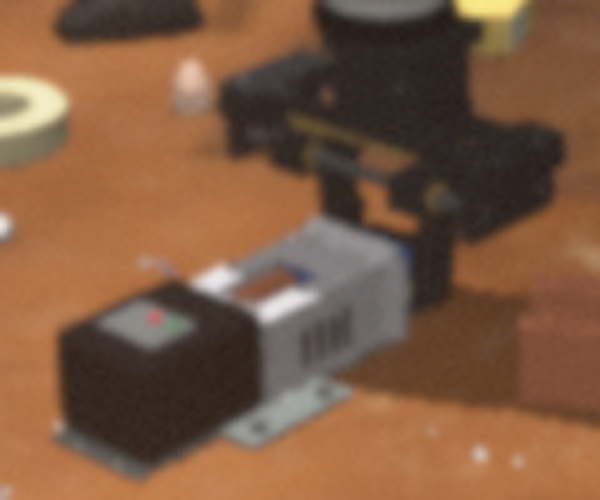

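Call:
step_arm --rows '[{"gripper": 0.04, "x": 0, "y": 0, "z": 0.0015, "twist": 0}, {"gripper": 0.04, "x": 0, "y": 0, "z": 0, "twist": 0}, {"gripper": 0.088, "x": 0, "y": 0, "z": 0, "twist": 0}, {"gripper": 0.088, "x": 0, "y": 0, "z": 0, "twist": 0}, {"gripper": 0.088, "x": 0, "y": 0, "z": 0, "twist": 0}, {"gripper": 0.088, "x": 0, "y": 0, "z": 0, "twist": 0}]'

```text
t: 16.35
tool_pos: [0.5509, 0.0962, 0.0348]
ee_rot: [[0.423, 0.906, 0.0], [0.906, -0.423, 0.0], [0.0, 0.0, -1.0]]
ft_force: [0.5, 0.6, -0.2]
gripper_width: 0.0755
```

Call:
step_arm --rows '[{"gripper": 0.088, "x": -0.02, "y": 0, "z": 0, "twist": 0}, {"gripper": 0.088, "x": -0.03, "y": 0, "z": 0, "twist": 0}, {"gripper": 0.088, "x": -0.02, "y": 0, "z": 0, "twist": 0}, {"gripper": 0, "x": 0, "y": 0, "z": 0, "twist": 0}, {"gripper": 0, "x": 0, "y": 0, "z": 0, "twist": 0}, {"gripper": 0, "x": 0, "y": 0, "z": 0, "twist": 0}, {"gripper": 0, "x": 0, "y": 0, "z": 0, "twist": 0}, {"gripper": 0, "x": 0, "y": 0, "z": 0, "twist": 0}]'

```text
t: 17.15
tool_pos: [0.5213, 0.0333, 0.0346]
ee_rot: [[0.422, 0.906, 0.0], [0.906, -0.422, 0.0], [0.0, 0.0, -1.0]]
ft_force: [0.2, 0.3, 0.8]
gripper_width: 0.05
```

Call:
step_arm --rows '[{"gripper": 0, "x": 0, "y": 0, "z": 0, "twist": 0}, {"gripper": 0, "x": 0, "y": 0, "z": 0, "twist": 0}, {"gripper": 0, "x": 0, "y": 0, "z": 0, "twist": 0}, {"gripper": 0, "x": 0, "y": 0, "z": 0, "twist": 0}]'

```text
t: 17.55
tool_pos: [0.5212, 0.0328, 0.0347]
ee_rot: [[0.423, 0.906, 0.0], [0.906, -0.423, 0.0], [0.0, -0.0, -1.0]]
ft_force: [-0.3, -0.0, 0.4]
gripper_width: 0.018
```

```bash
python3 -c "
from h import *
to(-.110,0.0005,.040)
p,d=grab('side','side10')
cv2.imwrite('pics/c10.png',cv2.resize(p[180:280,190:310],None,fx=5,fy=5,interpolation=cv2.INTER_CUBIC))"
```

```text
t 17.55 shift tool mm [50.2  0.1 -5.3] yaw 64.97 joints [-0.16  0.61  1.73  0.    0.8   0.28] F [-0.3 -0.   0.4] w 0.0180
  now a -160.2 lat 0.7 z 34.7 tilt [ 0.  0. -1.]
```

View pics/c10.png

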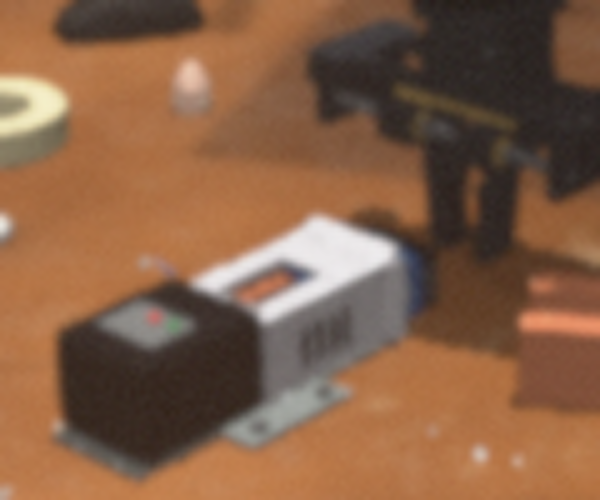

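Call:
step_arm --rows '[{"gripper": 0, "x": 0.01, "y": 0, "z": 0, "twist": 0}, {"gripper": 0, "x": 0.01, "y": 0, "z": 0, "twist": 0}, {"gripper": 0, "x": 0.01, "y": 0, "z": 0, "twist": 0}, {"gripper": 0, "x": 0.006, "y": 0, "z": 0, "twist": 0}, {"gripper": 0, "x": 0.006, "y": 0, "z": 0, "twist": 0}, {"gripper": 0, "x": 0.006, "y": 0, "z": 0, "twist": 0}]'

```text
t: 18.2
tool_pos: [0.5416, 0.0767, 0.0346]
ee_rot: [[0.423, 0.906, -0.0], [0.906, -0.423, -0.0], [-0.0, -0.0, -1.0]]
ft_force: [0.0, -0.9, -0.6]
gripper_width: 0.0008
```

Call:
step_arm --rows '[{"gripper": 0, "x": 0.005, "y": 0, "z": 0, "twist": 0}, {"gripper": 0, "x": 0.005, "y": 0, "z": 0, "twist": 0}, {"gripper": 0, "x": 0.005, "y": 0, "z": 0, "twist": 0}]'

```text
t: 18.5
tool_pos: [0.5479, 0.0901, 0.0347]
ee_rot: [[0.423, 0.906, -0.0], [0.906, -0.423, 0.0], [-0.0, -0.0, -1.0]]
ft_force: [-0.7, -0.1, -0.4]
gripper_width: 0.0006
```

```bash
python3 -c "
from h import *
to(-.082,0.0005,.035)
p,d=grab('side','side11')
cv2.imwrite('pics/c11.png',cv2.resize(p[180:280,190:310],None,fx=5,fy=5,interpolation=cv2.INTER_CUBIC))"
```

```text
t 18.50 shift tool mm [15.   0.2 -0.3] yaw 64.96 joints [-0.05  0.66  1.63 -0.    0.85  0.39] F [-0.7 -0.1 -0.4] w 0.0006
  now a -97.0 lat 0.7 z 34.7 tilt [-0.  0. -1.]
```

View pics/c11.png

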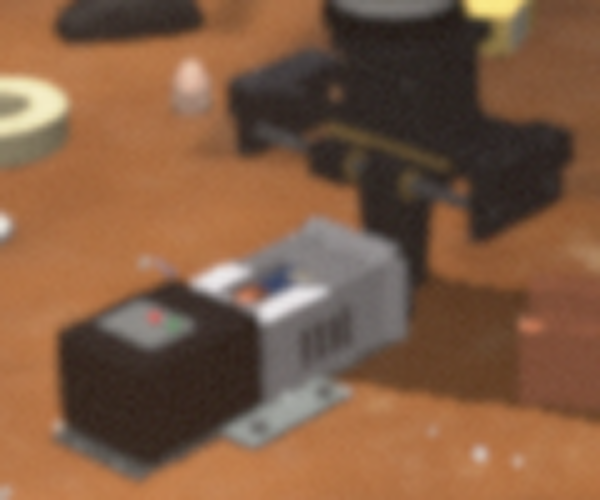

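Call:
step_arm --rows '[{"gripper": 0, "x": 0.004, "y": 0, "z": 0, "twist": 0}, {"gripper": 0, "x": 0.003, "y": 0, "z": 0, "twist": 0}, {"gripper": 0, "x": 0.002, "y": 0, "z": 0, "twist": 0}]'

```text
t: 18.85
tool_pos: [0.5517, 0.0982, 0.0347]
ee_rot: [[0.423, 0.906, -0.0], [0.906, -0.423, -0.0], [-0.0, -0.0, -1.0]]
ft_force: [0.5, -0.3, 0.5]
gripper_width: 0.0004
```

Call:
step_arm --rows '[{"gripper": 0, "x": 0.0015, "y": 0, "z": 0, "twist": 0}, {"gripper": 0, "x": 0.0015, "y": 0, "z": 0, "twist": 0}]'

```text
t: 19.05
tool_pos: [0.5523, 0.0993, 0.0346]
ee_rot: [[0.422, 0.906, -0.003], [0.906, -0.422, -0.003], [-0.004, -0.001, -1.0]]
ft_force: [-8.5, -19.7, 6.2]
gripper_width: 0.0003
```

Call:
step_arm --rows '[{"gripper": 0, "x": 0.0015, "y": 0, "z": 0, "twist": 0}]'

```text
t: 19.15
tool_pos: [0.5524, 0.0994, 0.0347]
ee_rot: [[0.422, 0.907, -0.005], [0.907, -0.422, -0.005], [-0.006, -0.002, -1.0]]
ft_force: [-12.6, -28.6, 10.6]
gripper_width: 0.0006
```

Call:
step_arm --rows '[{"gripper": 0, "x": 0.0015, "y": 0, "z": 0, "twist": 0}]'

```text
t: 19.25
tool_pos: [0.5524, 0.0995, 0.0347]
ee_rot: [[0.422, 0.907, -0.007], [0.907, -0.422, -0.007], [-0.009, -0.003, -1.0]]
ft_force: [-17.9, -36.5, 14.0]
gripper_width: 0.0008
```

```bash
python3 -c "
from h import *
to(-.082,0.0005,.035)"
```

```text
t 19.25 shift tool mm [ 4.6  0.  -0.4] yaw 65.04 joints [-0.03  0.67  1.6  -0.01  0.87  0.41] F [-17.9 -36.5  14. ] w 0.0008
  now a -86.6 lat 0.5 z 34.7 tilt [-0.007 -0.007 -1.   ]
```

Call:
step_arm --rows '[{"gripper": 0, "x": -0.01, "y": 0, "z": 0, "twist": 0}, {"gripper": 0, "x": -0.03, "y": 0, "z": 0, "twist": 0}, {"gripper": 0, "x": -0.04, "y": 0, "z": -0.02, "twist": 0}, {"gripper": 0, "x": -0.04, "y": 0, "z": -0.04, "twist": 0}, {"gripper": 0, "x": -0.045, "y": 0, "z": -0.02, "twist": 0}, {"gripper": 0, "x": -0.045, "y": 0, "z": 0, "twist": 0}, {"gripper": 0, "x": 0, "y": 0, "z": 0, "twist": 0}]'

```text
t: 19.95
tool_pos: [0.4662, -0.0862, 0.1108]
ee_rot: [[0.428, 0.904, 0.001], [0.904, -0.428, -0.001], [-0.0, 0.002, -1.0]]
ft_force: [1.2, -0.0, -0.2]
gripper_width: 0.0004
```

```bash
python3 - <<'E'
from h import *
to(-.082,0.0005,.035)
p,d=grab('side','side12');p2,d2=grab('top','top12')
cv2.imwrite('pics/c12.png',np.hstack([cv2.resize(p[190:280,190:280],None,fx=4.4,fy=4.4,interpolation=cv2.INTER_CUBIC),cv2.resize(p2[150:240,170:260],None,fx=4.4,fy=4.4,interpolation=cv2.INTER_CUBIC)]))
o=(0.589,0.178)
ms=[ortho('top',p2,o,np.radians(65),z,(-.10,.05),(-.045,.045),.00025) for z in(.038,.050)]
for m in ms:
    for k in range(0,600,40): cv2.line(m,(k,0),(k,6),(255,255,255),1)
cv2.imwrite('pics/o12.png',cv2.resize(np.vstack(ms),(600,600)))
E
```

```text
t 19.95 shift tool mm [209.3  -1.6  75.8] yaw 64.68 joints [-0.43  0.39  1.83 -0.    0.91  0.01] F [ 1.2 -0.  -0.2] w 0.0004
  now a -291.3 lat 0.2 z 110.8 tilt [ 0.001 -0.001 -1.   ]
```

View pics/c12.png

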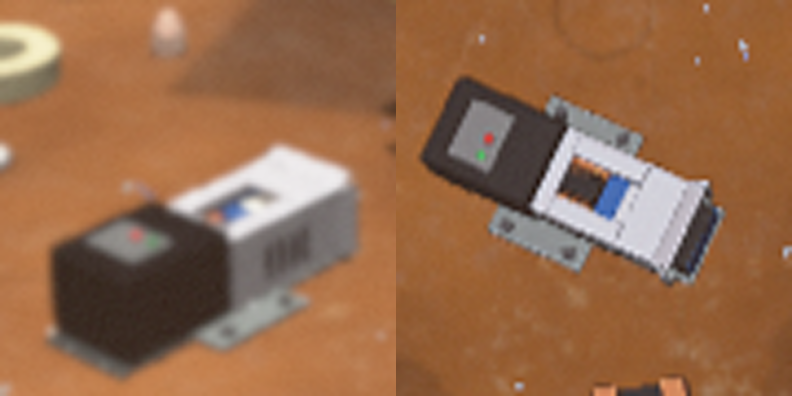

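View pics/o12.png

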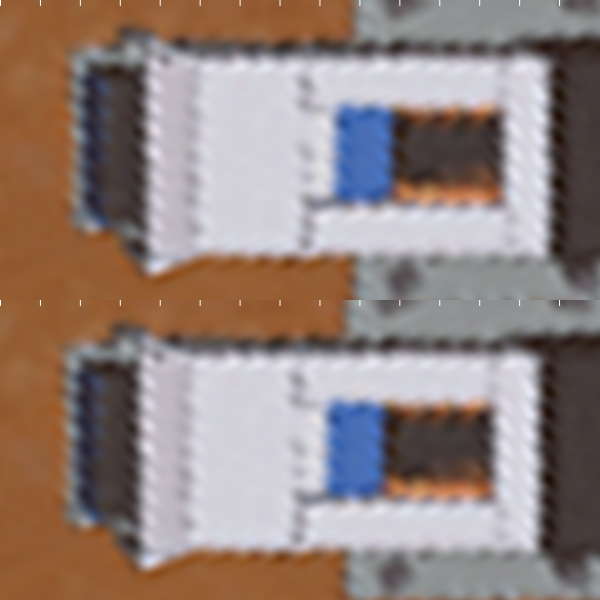

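```bash
python3 - <<'E'
from h import *
a=cv2.imread('pics/top0.png');b=cv2.imread('pics/top12.png')
for n,(u,v) in dict(nozzle=(325,138),fuses=(390,188),pliers=(410,228),marker=(160,255),decoy=(228,262)).items():
    r=14; A=a[v-r:v+r,u-r:u+r].astype(float);B=b[v-r-3:v+r+3,u-r-3:u+r+3]
    m=cv2.minMaxLoc(cv2.matchTemplate(B,a[v-r:v+r,u-r:u+r],cv2.TM_CCOEFF_NORMED));print(n,m[1],np.array(m[3])-3)
bot.finish_job()
E
```

```text
nozzle 0.9922870993614197 [0 0]
fuses 0.9993031024932861 [0 0]
pliers 0.9974510669708252 [0 0]
marker 0.993657112121582 [0 0]
decoy 0.9982696175575256 [0 0]
the job is handed in; nothing more can be done
```

The pack is back in the dock, contacts first and pushed home against the stop. I handed the job in at about 20 s on the robot's clock.

I gripped it across the fork, slid it fully out, set it down, regripped it near the black end and turned it end for end. It then slid back in, and I pushed the last stretch with shut fingers.

- **Seating:** the final push met almost no force until a hard stop. There the horizontal force rose to about 41 N (43 N in total) with only about 0.2 mm more movement. That was fingertip contact, and it slightly exceeded the 40 N figure given for the arm and gripper body. The wrist force stayed well under its 120 N limit.
- **Final picture:** the black end stands about 10 mm out of the mouth, as it should when home, and the fork shows deep in the sleeve window. I measured that to about 2 mm. The final finger position alone suggested 11–12 mm, which is within that error.
- **Starting position:** I first measured the contacts about 53 mm out of the mouth, against the stated 44–50 mm. I relied on the hard stop rather than that number.
- **Other things:** the nozzle, fuse carton, pliers, marker and the larger look-alike pack show no shift between the first and last top pictures. The arm was well clear of everything at hand-in.

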